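# Bring the red-banded capsule under the reading head and start the reading

### The job

Turn the sample carousel by pushing one of its black spokes round with a fingertip, either way, until the capsule with the red band stands squarely under the reading head and is at rest. Then press the green start key on the controller and let go of it. Grasp nothing and push gently: do not touch the capsules, the carousel's hub, its socket ring or the reading head, keep every capsule standing in its socket, and leave the other things on the bench where they are.

Things in the scene. Friction and masses are not known exactly. Their poses are not given: they have to be found in the camera images.
- base: White plastic base of the sample changer, fixed: a disc 316 mm across and 20 mm high under the carousel, its origin on the carousel's axis at table level, z up. A lug along +y carries the head's post. The head's socket position is at (0, 120 mm) in this frame
- head: Reading head, fixed to the base (same frame): a 30 mm square aluminium post at y = +205 mm, 250 mm tall; an 18 mm wide arm at height 204 to 226 mm runs from it inward to the reader, whose axis is at (0, 120 mm): a 30 mm black cylinder from height 150 to 235 mm, with a 24 mm steel nose below it down to 106 mm. A black hose loop above reaches 280 mm. Do not touch
- head_tip (a point): Centre of the reader's downward-facing nose, 106 mm above the table, 120 mm from the carousel's axis. A capsule's ball head, 92 mm above the table, passes 14 mm under it
- carousel (a joint): Angle turned by the carousel since the start (rad, 0 at the start), counter-clockwise seen from above positive, free both ways for more than a turn. It has drag: it stays where it is left, and needs about 3 to 4 N at mid-spoke (65 mm from the axis) to keep it moving slowly. Meet a spoke and push it at a few centimetres a second, no faster
- hub: Black hub of the carousel, 48 mm across, from 34 to 78 mm above the table with a 30 mm boss up to 86 mm and a steel nut up to 90 mm. Its origin is on the carousel's axis at table level, z up; it turns with the carousel. Do not touch
- hub_top (a point): Centre of the top of the hub's nut, on the carousel's axis, 90 mm above the table
- spokes: The four straight black spokes of the carousel. Origin on the axis at table level; they lie along +x, +y, -x and -y of this frame, each 10 mm wide and from 40 to 74 mm above the table. Between them the carousel is open from the hub (24 mm from the axis) to the ring (96 mm), down to the base top at 20 mm: a fingertip put down there pushes on a spoke side
- vial_ring: Grey ring turning with the carousel: a flat annulus 96 to 145 mm from the axis, 36 to 42 mm above the table, with eight round sockets (36 mm across, 29 mm bore, tops at 62 mm) 120 mm from the axis, 45 degrees apart, the first 22.5 degrees from +x of this frame (a spoke). Origin on the axis at table level. Do not touch
- vial_red: The capsule to read: stainless steel, 26 mm across, 50 mm tall with a narrow neck and a 13 mm ball head, a red band round it. It stands loose in one of the carousel's sockets, its foot 42 mm and its top 92 mm above the table, with about 1 mm of play. Origin at the centre of its underside, z up
- vial_blue: Capsule like the red one with a blue band, standing in another socket of the carousel. Leave standing
- vial_yellow: Capsule like the red one with a yellow band, standing in another socket of the carousel. Leave standing
- vial_white: Capsule like the red one with a white band, standing in another socket of the carousel. Leave standing
- controller: Grey control box of the changer, fixed on the table, 115 mm (x) by 130 mm (y) by 45 mm high, origin at the centre of its underside. A black display lies across the top's +x side; the green start key stands on its top at x = -22 mm, y = 0
- start_key (a joint): How far the green start key is pressed (m): 0 up, 0.006 fully down. It springs back up. It needs about 1.5 N to begin moving and 5 N to go fully down
- start_key_top (a point): Centre of the top of the green start key: 28 mm across, its top 67 mm above the table when up, in a black collar 44 mm across and 12 mm high on the box. It is pressed straight down
- beaker: Glass beaker, 72 mm across, 95 mm tall, standing on the table. Bystander, origin at its underside
- jar: Amber jar with a white cap, 52 mm across, 75 mm tall, standing on the table. Bystander, origin at its underside
- screwdriver: Screwdriver with an orange handle, 180 mm long, lying on the table. Bystander
- spare_a: Spare capsule like the others, green band, standing on the table. Bystander, origin at its underside
- spare_b: Spare capsule like the others, blue band, standing on the table. Bystander, origin at its underside

How it is judged:
On the way, in this order (a step that is already met when the one before it is completed fails the run):
1. the red-banded capsule stands at rest within 6 mm of the reading head's axis (horizontal distance between vial_red and head_tip below 0.006 m and velocity of joint carousel between -0.05 and 0.05 rad/s), for 0.3 s.
2. the start key is pressed at least 4 mm down with a finger (value of joint start_key above 0.004 m and contact force between the fingers and start_key above 0.5 N and horizontal distance between vial_red and head_tip below 0.006 m), for 0.05 s.
At the end, for the whole second after the job is handed in: The red-banded capsule stands in its socket within 6 mm (horizontally) of the reading head's axis, carousel at rest; the start key has been pressed at least 4 mm and is up again; all four capsules stand upright (within 0.15 rad) and fully down in their sockets (within 5 mm) (all of step 1 and value of joint start_key below 0.0015 m and linear speed of vial_red below 0.01 m/s and height (world z) of vial_red between 0.037 and 0.047 m and angle between each of vial_red, vial_blue, vial_yellow, vial_white's own z axis and vertical below 0.15 rad and height (world z) of vial_blue between 0.037 and 0.047 m and height (world z) of vial_yellow between 0.037 and 0.047 m and height (world z) of vial_white between 0.037 and 0.047 m); the robot touches nothing.
It fails at once if the start key is pressed (over 3 mm) while the red-banded capsule is not under the head (within 8 mm) (value of joint start_key above 0.003 m and horizontal distance between vial_red and head_tip above 0.008 m).
It fails at once if the robot touches a capsule of the carousel (over 1 N), or one is lifted over 6 mm or tipped over 0.3 rad (contact force between any of the fingers, the arm and vial_red above 1 N or contact force between any of the fingers, the arm and vial_blue above 1 N or contact force between any of the fingers, the arm and vial_yellow above 1 N or contact force between any of the fingers, the arm and vial_white above 1 N or height (world z) of any of vial_red, vial_blue, vial_yellow, vial_white above 0.048 m or angle between any of vial_red, vial_blue, vial_yellow, vial_white's own z axis and vertical above 0.3 rad).
It fails at once if the robot touches the carousel's hub, its socket ring or the reading head (over 1 N) (contact force between any of the fingers, the arm and hub above 1 N or contact force between any of the fingers, the arm and vial_ring above 1 N or contact force between any of the fingers, the arm and head above 1 N).
It fails at once if a spoke is rammed or squeezed (over 40 N) (contact force between the fingers and spokes above 40 N).
It fails at once if a bystander on the bench is moved over 10 mm (distance of any of beaker, jar, screwdriver, spare_a, spare_b from where it was at the start of the episode above 0.01 m).
It also fails if it takes over 54 s, if anything falls off the work surface, if the arm or the gripper's body presses on something with over 40 N, if the wrist force passes 120 N, or if a joint passes its speed limit or range.

### The arm

A 6-joint arm with a two-finger parallel gripper is mounted at the origin on the work surface. World frame = base frame: x ahead of the robot, y to its left, z up, the work surface at z = 0. Lengths are in m, angles in rad, forces in N, time in s.
With the tool pointing down it reaches from about 0.325 to 0.85 m from the base axis. Payload 4.4 kg.
Tool frame: the origin (TCP) lies where the fingers leave the gripper's body, on its centre line; the fingertips stand 97 mm ahead of it and the grasp point (between the pads) lies 78 mm ahead of it; z points along the fingers, y is the line along which they close (so a half turn about z gives the same grasp; the last joint's range is limited). The gripper opens to 94 mm and grips with 3 to 60 N. Pads are 16 mm wide; open, the fingers measure 119 mm over their backs; the gripper's body (75 mm by 177 mm) begins 78 mm behind the grasp point.
Start: joints at [0.956, 0.207, 1.542, -0, 1.393, -0.15], TCP at [0.258, 0.514, 0.303] pointing down, gripper open.
Joint ranges: [-2.73, 2.73], [-0.86, 2.22], [0.23, 2.46], [-1.11, 4.25], [0.08, 2.63], [-2.82, 2.82]. Speed limits (rad/s): [2.79, 2.79, 3.14, 3.14, 3.14, 3.14].

### API

Orientations are given as a unit quaternion [w, x, y, z].
In Python, from workcell import monitor, optics, job gives the robot as it stands.
- The arm moves only by the shell command python3 -m handwheel 'ROWS' [OPENING] [FORCE]. ROWS is JSON, a list that holds one entry, the list of rows, each a list of 6 numbers: the shift along the tool's x, y, z each as a share of 0.05 m, from -1 to 1, then the turn, a rotation vector about the tool's x, y, z each as a share of 45 degrees, from -1 to 1. In form: [[[x, y, z, ax, ay, az], ...]]. A call has 1 to 8 rows; each row shifts and turns the commanded pose from where the row before left it, along the tool's axes as they then stand; what a row does not reach is not made up. A row lasts 1/10 s, in which the tool goes at most 50 mm and 8.59 degrees, less where a joint would pass 70% of its speed; a pose out of reach is approached as far as the arm can. A call with a number of a shift or a turn outside -1 to 1 is refused whole. A call with a gripper value outside its range is refused whole. OPENING is the closure, from -1 (fully open) to 1 (shut), set as the call begins (- or left out, the last holds). The fingers move at their own pace and stop on an object; FORCE is the grip in N (left out, the last holds). Time passes only in rows, so rows that do not move let the fingers close. It gives the time, the measured TCP pose, the force, the opening and the grip force at its end, in the units of the state.
- monitor.get_state(): the state, without advancing time (a new reading comes with each control period).
- optics.get_image(name): name is "scene" or "top" or "wrist"; returns a dict with "img" (480x640x3 uint8, blue, green, red), "fx", "fy", "cx", "cy" (pixels), "xyz" and "rotation" of the camera in the world; the wrist camera has in their place "T_tool_cam" (4x4, takes a point from camera to tool coordinates, whose origin is the TCP and whose axes are the flange's). Camera axes: x right, y up, looking along -z (the intrinsics and any distortion apply to the point x, -y, -z); pixel columns grow to the right and rows downward; lengths in m; the calibration is good to about 2 mm. A picture is of the moment at which its call begins: read the wrist's pose just before it. There is no depth.
- job.close_job(): hands the job in; it is judged then, once.
The state is a dict: "t": time; "joint_positions": joint angles; "dq": joint speeds; "tau": joint torques, N m; "position": TCP position; "tool_rot": TCP orientation; "ft_force": force on the tool from outside, world axes, zero at the start; "moment": the same for the moment, N m; "gripper_width": finger opening in m; "gripper_force": force on a finger pad.
Only numpy, scipy, OpenCV 4.12 (cv2) and the standard library are available. Lean on these libraries where they do the work, as an engineer would, in place of code of your own. Each camera call takes 0.05 s, during which the arm holds its last target. There are 200 camera calls.

## Working session

There is one attempt and no reset: what is moved stays moved. The work goes in short steps, Python scripts to look and compute and a shell command to move; the robot and the scene stay as the last step left them, time stands still between calls to the robot, and variables do not carry over. Pictures are saved under pics/ and viewed, at most 12 in all, crops included, and the job is handed in when it is done.

```bash
mkdir -p pics; ls
python3 - <<'E'
from workcell import monitor, optics
import cv2,json
s=monitor.get_state();print(s)
for n in("scene","top"):
    d=optics.get_image(n);cv2.imwrite(f"pics/{n}0.png",d.pop("img"));print(n,d)
E
```

```text
pics
{'t': 0.0, 'joint_positions': array([ 9.55482547e-01,  2.07429705e-01,  1.54294377e+00, -3.50399104e-05,
        1.39347846e+00, -1.50503546e-01]), 'dq': array([ 2.75502054e-04,  9.27398328e-04,  4.56246290e-04, -2.37577413e-03,
        9.25903181e-05,  3.94040318e-05]), 'tau': array([-3.34977412e-04, -3.70877624e+01, -2.81418282e+01,  6.98008994e-02,
        3.59891821e-02, -1.32680589e-04]), 'position': array([0.25742326, 0.51350284, 0.30148988]), 'tool_rot': array([-4.06061669e-04,  2.30315471e-01,  9.73115362e-01, -1.05427198e-03]), 'ft_force': array([ 0.62165202, -0.05343601,  0.27434744]), 'moment': array([ 0.00736123,  0.0230785 , -0.02431877]), 'gripper_force': 0.0, 'gripper_width': 0.09399528051790275}
scene {'fx': 551.07111199315, 'fy': 551.07111199315, 'cx': 322.9906204182623, 'cy': 242.89183259876089, 'xyz': array([1.49877163, 0.23426011, 1.00075456]), 'rotation': array([0.55011685, 0.25541038, 0.32372531, 0.72618104])}
top {'fx': 461.2183513368097, 'fy': 461.2183513368097, 'cx': 319.8399032074864, 'cy': 244.39497358869303, 'xyz': array([ 0.25661487, -0.00989976,  1.31131832]), 'rotation': array([ 0.71630736,  0.0755108 , -0.07701934, -0.68939822])}
```

View pics/top0.png

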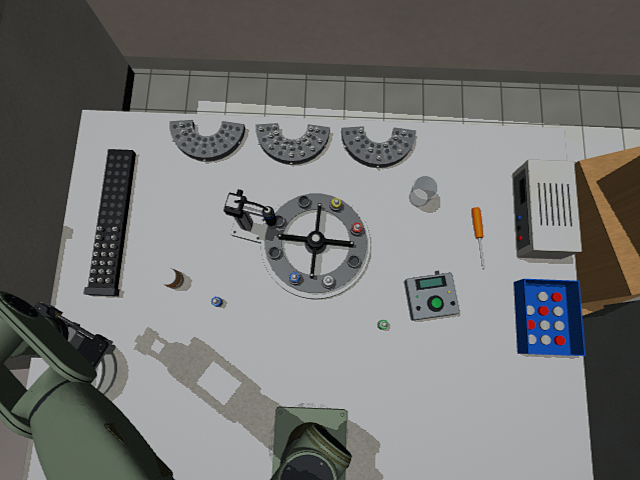

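View pics/scene0.png

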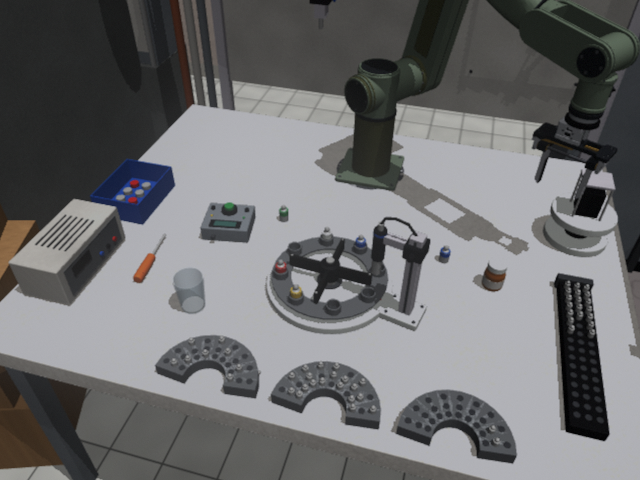

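The top view has the hub at about (316,239), red at (357,228), yellow (336,203), blue (294,279), white (327,281) and the green key at (436,303). The head post is on the left at (240,213), which is world +y. The next step is enlarged crops.

```bash
cat > h.py <<'E'
import numpy as np,cv2
from scipy.spatial.transform import Rotation as R
from workcell import monitor,optics
def rq(q): return R.from_quat([q[1],q[2],q[3],q[0]])
def cam(d,st=None):
    if "T_tool_cam" in d:
        T=np.array(d["T_tool_cam"]);r=rq(st["tool_rot"]).as_matrix()
        return r@T[:3,:3], r@T[:3,3]+st["position"]
    q=d["rotation"];return rq(q).as_matrix(),np.array(d["xyz"])
def ray(d,uv,st=None):
    M,c=cam(d,st);v=M@np.array([(uv[0]-d["cx"])/d["fx"],-(uv[1]-d["cy"])/d["fy"],-1]);return c,v
def at(d,uv,z,st=None):
    c,v=ray(d,uv,st);return c+v*(z-c[2])/v[2]
def tri(a,b):
    A=0;B=0
    for c,v in(a,b):
        v=v/np.linalg.norm(v);P=np.eye(3)-np.outer(v,v);A=A+P;B=B+P@c
    return np.linalg.solve(A,B)
def proj(d,p,st=None):
    M,c=cam(d,st);q=M.T@(np.array(p)-c);return d["cx"]-d["fx"]*q[0]/q[2],d["cy"]+d["fy"]*q[1]/q[2]
E
python3 - <<'E'
import cv2
a=cv2.imread("pics/top0.png")[180:305,220:405];cv2.imwrite("pics/topc.png",cv2.resize(a,None,fx=4,fy=4,interpolation=cv2.INTER_CUBIC))
a=cv2.imread("pics/scene0.png")[205:335,260:460];cv2.imwrite("pics/scenec.png",cv2.resize(a,None,fx=4,fy=4,interpolation=cv2.INTER_CUBIC))
E
```

```text
(no output)
```

View pics/topc.png

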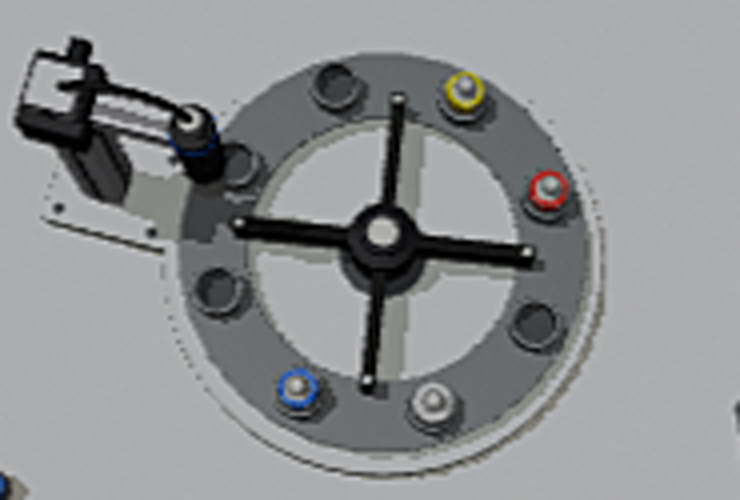

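View pics/scenec.png

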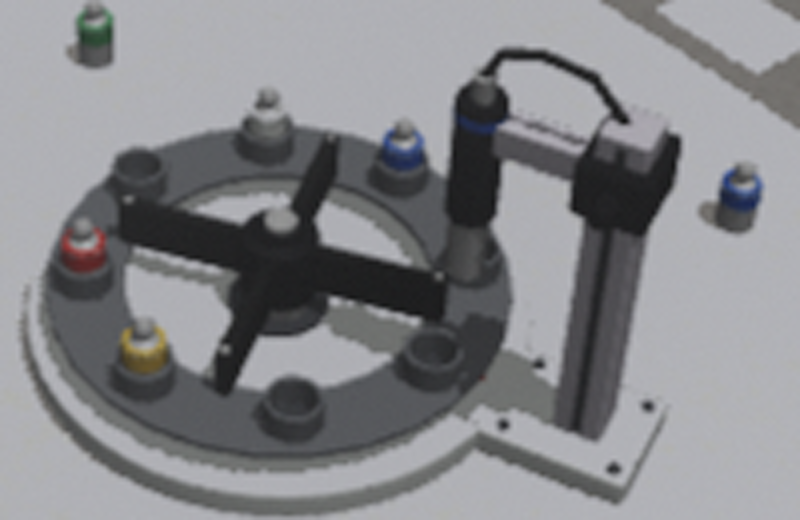

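Top crop: hub nut at (382,232), red ball (549,187), yellow (466,88), blue (298,385), white (433,402). The spoke end pins are at (398,98), (240,225), (528,252) and (367,384), and the reader top is at (190,122). Scene crop: nut at (282,219), red ball (84,229), reader cap (485,85), nose bottom about (464,276). An empty socket is near the head now.

```bash
cat > m.py <<'E'
from h import *
D={n:optics.get_image(n) for n in("top","scene")}
T=lambda x,y:(x/4+220-.375,y/4+180-.375)
S=lambda x,y:(x/4+260-.375,y/4+205-.375)
np.set_printoptions(precision=4,suppress=True)
hub=tri(ray(D["top"],T(382,232)),ray(D["scene"],S(282,217)));print("hub tri",hub, at(D["top"],T(382,232),.09),at(D["scene"],S(282,217),.09))
h=at(D["top"],T(382,232),.09)[:2]
for n,p,z in[("red",(549,185),.0885),("yel",(466,86),.0885),("blue",(298,384),.0885),("white",(433,400),.0885),("s1",(398,98),.076),("s2",(240,225),.076),("s3",(528,252),.076),("s4",(367,384),.076),("readertop",(192,120),.237),("posttop",(55,84),.25)]:
    q=at(D["top"],T(*p),z)[:2];e=q-h;print(n,q,np.hypot(*e),np.degrees(np.arctan2(e[1],e[0])))
h=at(D["scene"],S(282,217),.09)[:2]
for n,p,z in[("red",(84,229),.0885),("yel",(145,327),.0885),("blue",(404,131),.0885),("white",(268,98),.0885),("s1",(223,350),.076),("s2",(440,282),.076),("s3",(127,202),.076),("s4",(332,140),.076),("nose",(464,275),.106),("reader",(482,95),.235)]:
    q=at(D["scene"],S(*p),z)[:2];e=q-h;print("S",n,q,np.hypot(*e),np.degrees(np.arctan2(e[1],e[0])))
# green key
c={}
for n,box in(("top",(405,270,460,320)),("scene",(205,195,260,240))):
    im=D[n]["img"];hsv=cv2.cvtColor(im,cv2.COLOR_BGR2HSV);m=cv2.inRange(hsv,(45,120,60),(80,255,255));k=np.zeros_like(m);x0,y0,x1,y1=box;k[y0:y1,x0:x1]=m[y0:y1,x0:x1]
    cs=max(cv2.findContours(k,0,1)[0],key=cv2.contourArea);M=cv2.moments(k,True);c[n]=(M["m10"]/M["m00"],M["m01"]/M["m00"]);print(n,c[n],cv2.boundingRect(cs),at(D[n],c[n],.065))
print("key",tri(ray(D["top"],c["top"]),ray(D["scene"],c["scene"])))
w=optics.get_image("wrist");print(np.array(w["T_tool_cam"]),w["fx"])
E
python3 m.py
```

```text
hub tri [0.5439 0.0054 0.0871] [0.5431 0.0061 0.09  ] [0.5471 0.0053 0.09  ]
red [ 0.581  -0.1069] 0.11914256962865175 -71.47124795958258
yel [ 0.6496 -0.0479] 0.11938679233712465 -26.899284878513328
blue [0.437  0.0581] 0.11815876202169043 153.90627257605354
white [ 0.4297 -0.0325] 0.11978824076257785 -161.21316760419222
s1 [ 0.6429 -0.0011] 0.10009740487351118 -4.103681861362816
s2 [0.5475 0.1041] 0.09808989030267878 87.42261241463488
s3 [ 0.5362 -0.0944] 0.10075074783074504 -93.92206519626562
s4 [0.4406 0.0122] 0.10265876227962105 176.58718071092733
readertop [0.5738 0.122 ] 0.11983940987082563 75.17946336899432
posttop [0.5892 0.2039] 0.20312185412947745 76.89689327949675
S red [ 0.5891 -0.1069] 0.11988061464449364 -69.46390111059384
S yel [ 0.6572 -0.047 ] 0.12198172561016929 -25.43207223047759
S blue [0.4463 0.059 ] 0.11414745829201675 151.96618870908895
S white [ 0.4391 -0.0324] 0.1144346240337486 -160.71867503470773
S s1 [ 0.6508 -0.0022] 0.10399867875547694 -4.148157675803884
S s2 [0.5611 0.107 ] 0.10258400264794022 82.13512046458875
S s3 [ 0.5461 -0.0939] 0.09920334592999737 -90.55308803564732
S s4 [0.4535 0.0141] 0.09396608100999936 174.6244772626969
S nose [0.582  0.1233] 0.1230246623551148 73.5165058736317
S reader [0.574  0.1215] 0.11922383390677721 76.9387941221117
top (435.2967032967033, 302.1978021978022) (431, 298, 11, 10) [ 0.3829 -0.3245  0.065 ]
scene (228.76470588235293, 205.2941176470588) (225, 203, 9, 6) [ 0.3886 -0.3271  0.065 ]
key [ 0.3839 -0.3274  0.0609]
[[ 0.0007  0.9715  0.2371  0.0693]
 [ 1.     -0.0007 -0.      0.0004]
 [ 0.0001  0.2371 -0.9715 -0.0829]
 [ 0.      0.      0.      1.    ]] 347.0894637880215
```

Hub is about (0.544, 0.0055). The spokes lie at −4°, 86°, 176° and −94°, red at −71.4° and the head at about 76°, so red needs about +147° counter-clockwise. I'll push the 176° spoke round to about 323° with closed fingers, which stays on the side away from the head. The tool will turn with the spoke. First I raise the arm, close the gripper and come across.

```bash
python3 -m handwheel '[[[0,0,-1,0,0,0],[-0.59,-0.57,0,0,0,0],[-0.59,-0.57,0,0,0,0],[-0.59,-0.57,0,0,0,0],[-0.59,-0.57,0,0,0,0],[-0.59,-0.57,0,0,0,0],[-0.59,-0.57,0,0,0,0],[-0.59,-0.57,0,0,0,0]]]' 1 20
python3 -m handwheel '[[[-0.59,-0.57,0,0,0,0],[-0.59,-0.57,0,0,0,0],[-0.59,-0.57,0,0,0,0],[-0.59,-0.57,0,0,0,0],[0,0,0,0,0,0.19],[0,0,0,0,0,0.19],[0,0,0,0,0,0.19],[0,0,0,0,0,0.19]]]'
python3 -m handwheel '[[[0,0,0,0,0,0.19],[0,0,0,0,0,0.19],[0,0,0,0,0,0.19],[0,0,0,0,0,0.19],[0,0,0,0,0,0.19],[0,0,0,0,0,0.19],[0,0,0,0,0,0.19],[0,0,0,0,0,0]]]'
cat > go.py <<'E'
# go.py x y z psi_deg : remaining move in tool axes (units of 0.05 m, 45 deg)
from h import *;import sys
np.set_printoptions(precision=4,suppress=True)
s=monitor.get_state();r=rq(s["tool_rot"]).as_matrix()
psi=np.degrees(np.arctan2(r[1,1],r[0,1]));t=[float(a) for a in sys.argv[1:]]
print("t",s["t"],"pos",s["position"],"psi",psi,"zaxis",r[:,2],"F",s["ft_force"],"w",s["gripper_width"],"q",s["joint_positions"])
print("shift units",r.T@(np.array(t[:3])-s["position"])/.05,"turn about tool z units",-(t[3]-psi)/45)
E
python3 go.py 0.492 0.0355 0.25 -30
```

```text
t: 1.05
position: [0.353, 0.2416, 0.3527]
tool_rot: [0.0, 0.23, 0.973, 0.0]
ft_force: [0.6, 0.4, -0.3]
gripper_width: 0.0334
gripper_force: 0.0
t: 1.85
position: [0.4072, 0.088, 0.3526]
tool_rot: [-0.0, 0.509, 0.861, -0.0]
ft_force: [-0.1, 0.9, -0.7]
gripper_width: 0.0004
gripper_force: 0.0
t: 2.65
position: [0.4072, 0.0883, 0.3526]
tool_rot: [-0.0, 0.869, 0.495, -0.0]
ft_force: [0.0, -0.0, 0.4]
gripper_width: 0.0004
gripper_force: 0.0
t 2.65 pos [0.4072 0.0883 0.3526] psi -30.665128217991832 zaxis [-0.0001  0.     -1.    ] F [ 0.0381 -0.0455  0.438 ] w 0.0004307853467612225 q [ 0.0052 -0.1836  1.8325  0.      1.4927  0.5404]
shift units [-0.0433  1.9977  2.0518] turn about tool z units -0.014780627066485152
```

```bash
python3 -m handwheel '[[[0,0.67,0,0,0,0],[0,0.67,0,0,0,0],[0,0.66,0,0,0,0],[0,0,0,0,0,0],[0,0,0,0,0,0]]]'
python3 - <<'E'
from h import *
s=monitor.get_state();w=optics.get_image("wrist");cv2.imwrite("pics/w1.png",w["img"]);np.save("w1.npy",{"s":s,"w":w},allow_pickle=True)
np.set_printoptions(precision=1,suppress=True)
print(s["position"]*1000)
for n,p in[("hub",(.544,.0055,.09)),("red",(.5824,-.1081,.0885)),("blue",(.437,.058,.0885)),("nose",(.573,.122,.106)),("tip",(.492,.0355,.255)),("gap",(.492,.0355,.06))]: print(n,np.array(proj(w,p,s)))
E
```

```text
t: 3.15
position: [0.4932, 0.0371, 0.3521]
tool_rot: [-0.001, 0.869, 0.495, -0.001]
ft_force: [-0.6, 0.2, 1.1]
gripper_width: 0.0003
gripper_force: 0.0
[493.2  37.1 352.1]
hub [373.  227.5]
red [454.7 298.9]
blue [256.4 236. ]
nose [342.9 104.3]
tip [314.3 288. ]
gap [313.8 222.6]
```

View pics/w1.png

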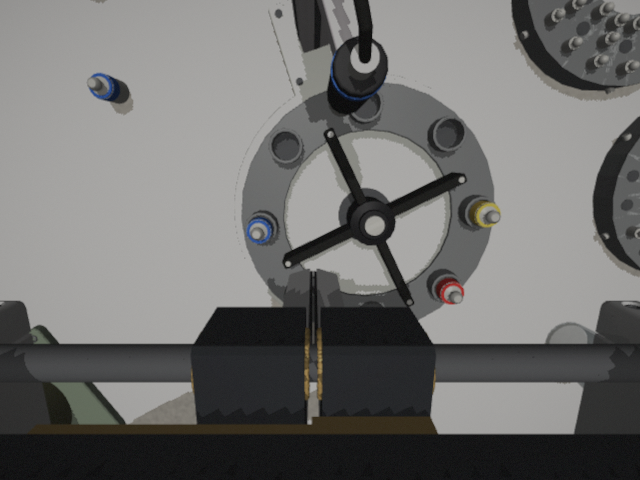

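The wrist view agrees with the map: the hub is seen at (374,225) against a predicted (373,227), red at (456,296), blue at (258,233). The spoke pin I want is at (288,263). I'll use these to refine the hub and spoke angles.

```bash
python3 - <<'E'
from h import *
d=np.load("w1.npy",allow_pickle=True).item();s,w=d["s"],d["w"]
h=at(w,(374,225),.09,s)[:2];print(h)
for n,p,z in[("red",(456,296),.0885),("blue",(257.5,233),.0885),("yel",(492,216),.0885),("p176",(288,263),.076),("p86",(330,133),.076),("p-4",(462,180),.076),("p-94",(409,302),.076)]:
    e=at(w,p,z,s)[:2]-h;print(n,np.hypot(*e).round(4),np.degrees(np.arctan2(e[1],e[0])).round(2))
E
python3 go.py 0.489 0.029 0.20 -23
```

```text
[0.54604487 0.00727059]
red 0.1196 -70.95
blue 0.1187 153.61
yel 0.1193 -26.25
p176 0.0993 176.11
p86 0.1005 85.97
p-4 0.1005 -4.58
p-94 0.1005 -93.95
t 3.2 pos [0.4928 0.0375 0.3523] psi -30.590117293644557 zaxis [-0.0014  0.0004 -1.    ] F [-0.0132 -0.3553  0.5253] w 0.0003680774196156857 q [-0.0996 -0.0033  1.6686  0.0003  1.4778  0.4343]
shift units [-0.1833  0.0252  3.0453] turn about tool z units -0.16866927319210126
```

```bash
python3 -m handwheel '[[[-0.18,0.03,0,0,0,-0.17],[0,0,0.6,0,0,0],[0,0,0.6,0,0,0],[0,0,0.6,0,0,0],[0,0,0.6,0,0,0],[0,0,0.6,0,0,0],[0,0,0,0,0,0]]]'
python3 go.py 0.4898 0.0294 0.147 -23
```

```text
t: 3.9
position: [0.4859, 0.0299, 0.1988]
tool_rot: [-0.003, 0.833, 0.553, -0.004]
ft_force: [-0.2, -0.2, 0.5]
gripper_width: 0.0002
gripper_force: 0.0
t 3.9 pos [0.4859 0.0299 0.1988] psi -22.90651537748164 zaxis [-0.0097  0.0012 -1.    ] F [-0.1589 -0.2417  0.4888] w 0.00024636827466518443 q [-0.1166  0.1407  1.8505  0.0001  1.1602  0.2832]
shift units [0.024  0.0857 1.0345] turn about tool z units 0.0020774360559635673
```

```bash
python3 -m handwheel '[[[0.02,0.08,0,0,0,0],[0,0,0.35,0,0,0],[0,0,0.35,0,0,0],[0,0,0.33,0,0,0],[0,0,0,0,0,0],[0,0,0,0,0,0]]]'
python3 go.py 0.4898 0.0294 0.147 -23
```

```text
t: 4.5
position: [0.4953, 0.0282, 0.153]
tool_rot: [0.001, 0.834, 0.552, 0.001]
ft_force: [0.6, -0.0, 0.5]
gripper_width: 0.0005
gripper_force: 0.0
t 4.5 pos [0.4953 0.0282 0.153 ] psi -23.00123886955896 zaxis [ 0.003  -0.0003 -1.    ] F [ 0.6132 -0.0032  0.4835] w 0.0005092725930887785 q [-0.1179  0.222   1.8662  0.      1.0504  0.2836]
shift units [-0.0204 -0.1121  0.12  ] turn about tool z units -2.753043464357082e-05
```

```bash
python3 -m handwheel '[[[0,-0.1,0.1,0,0,0],[0,0,0,0,0,0],[-0.042,0.001,0,0,0,-0.0444],[-0.042,0.001,0,0,0,-0.0444],[-0.042,0.001,0,0,0,-0.0444],[-0.042,0.001,0,0,0,-0.0444],[-0.042,0.001,0,0,0,-0.0444],[-0.042,0.001,0,0,0,-0.0444]]]'
cat > pol.py <<'E'
from h import *
np.set_printoptions(precision=3,suppress=True)
s=monitor.get_state();e=s["position"][:2]-[.545,.006];r=rq(s["tool_rot"]).as_matrix()
a=np.degrees(np.arctan2(e[1],e[0]))%360
print("t",s["t"],"z",s["position"][2].round(4),"r",np.hypot(*e).round(4),"ang",a.round(2),"psi+180",((np.degrees(np.arctan2(r[1,1],r[0,1]))+180)%360).round(2),"F tool",r.T@s["ft_force"])
E
python3 pol.py
```

```text
t: 5.3
position: [0.486, 0.0193, 0.1468]
tool_rot: [-0.001, 0.771, 0.636, 0.001]
ft_force: [-0.2, 4.2, 0.9]
gripper_width: 0.0009
gripper_force: 2.3
t 5.3 z 0.1468 r 0.0605 ang 167.34 psi+180 169.03 F tool [ 4.077 -0.98  -0.907]
```

```bash
R='x'; python3 -m handwheel '[[[-0.063,0.0016,0,0,0,-0.0667],[-0.063,0.0016,0,0,0,-0.0667],[-0.063,0.0016,0,0,0,-0.0667],[-0.063,0.0016,0,0,0,-0.0667],[-0.063,0.0016,0,0,0,-0.0667],[-0.063,0.0016,0,0,0,-0.0667],[-0.063,0.0016,0,0,0,-0.0667],[-0.063,0.0016,0,0,0,-0.0667]]]'
python3 pol.py
```

```text
t: 6.1
position: [0.4856, -0.0058, 0.1467]
tool_rot: [-0.001, 0.622, 0.783, 0.001]
ft_force: [-3.2, 3.8, 3.6]
gripper_width: 0.0003
gripper_force: 2.5
t 6.1 z 0.1467 r 0.0605 ang 191.22 psi+180 193.09 F tool [ 4.438 -2.309 -3.6  ]
```

```bash
python3 -m handwheel '[[[-0.063,0.0016,0,0,0,-0.0667],[-0.063,0.0016,0,0,0,-0.0667],[-0.063,0.0016,0,0,0,-0.0667],[-0.063,0.0016,0,0,0,-0.0667],[-0.063,0.0016,0,0,0,-0.0667],[-0.063,0.0016,0,0,0,-0.0667],[-0.063,0.0016,0,0,0,-0.0667],[-0.063,0.0016,0,0,0,-0.0667]]]'
python3 pol.py
python3 -m handwheel '[[[-0.063,0.0016,0,0,0,-0.0667],[-0.063,0.0016,0,0,0,-0.0667],[-0.063,0.0016,0,0,0,-0.0667],[-0.063,0.0016,0,0,0,-0.0667],[-0.063,0.0016,0,0,0,-0.0667],[-0.063,0.0016,0,0,0,-0.0667],[-0.063,0.0016,0,0,0,-0.0667],[-0.063,0.0016,0,0,0,-0.0667]]]'
python3 pol.py
python3 - <<'E'
from h import *
s=monitor.get_state()
d=optics.get_image("top");w=optics.get_image("wrist");np.save("w2.npy",{"s":s,"w":w},allow_pickle=True)
a=cv2.resize(d["img"][180:305,220:405],(600,405),interpolation=cv2.INTER_CUBIC)
cv2.imwrite("pics/t2.png",a);cv2.imwrite("pics/w2.png",w["img"])
E
```

```text
t: 6.9
position: [0.4953, -0.0288, 0.1463]
tool_rot: [-0.002, 0.445, 0.895, 0.0]
ft_force: [-4.7, 2.3, 3.0]
gripper_width: 0.0005
gripper_force: 2.5
t 6.9 z 0.1463 r 0.0606 ang 214.99 psi+180 217.12 F tool [ 4.739 -2.366 -3.024]
t: 7.7
position: [0.5136, -0.046, 0.146]
tool_rot: [-0.003, 0.249, 0.968, -0.001]
ft_force: [-4.6, -0.8, 3.5]
gripper_width: 0.0008
gripper_force: 2.7
t 7.7 z 0.146 r 0.0607 ang 238.86 psi+180 241.16 F tool [ 3.653 -2.969 -3.438]
```

View pics/w2.png

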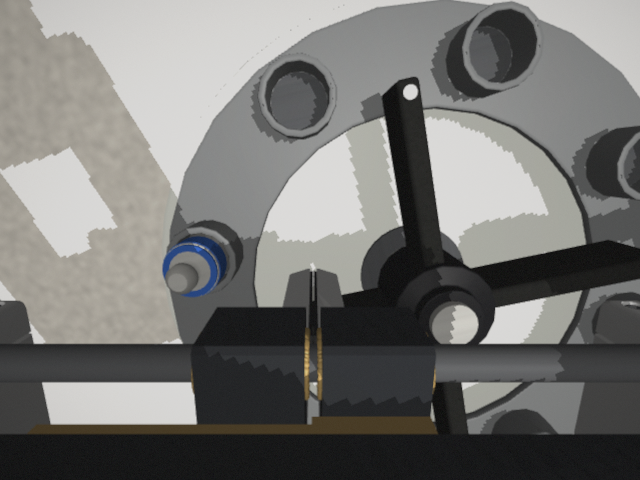

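The wrist view shows a spoke pin at (410,92), the nut at (455,323) and the blue ball at (181,279). The fingertip is behind the spoke and clear of both hub and ring.

Run:
```python
from h import *
d=np.load("w2.npy",allow_pickle=True).item();s,w=d["s"],d["w"]
h=at(w,(455,323),.09,s)[:2];print(h)
for n,p,z in[("blue",(181,278),.0885),("pin",(410,92),.076)]:
  for hh in(h,np.array([.545,.006])):
    e=at(w,p,z,s)[:2]-hh;print(n,np.hypot(*e).round(4),np.degrees(np.arctan2(e[1],e[0])).round(2)%360)
# red by colour in top
d=optics.get_image("top");hsv=cv2.cvtColor(d["img"],cv2.COLOR_BGR2HSV)
for nm,lo,hi in(("red",(0,150,80),(6,255,255)),("blue",(105,120,60),(125,255,255)),("yel",(22,120,80),(34,255,255))):
    m=cv2.inRange(hsv,lo,hi)
    for c in cv2.findContours(m,0,1)[0]:
        M=cv2.moments(c)
        if M["m00"]<4: continue
        p=at(d,(M["m10"]/M["m00"],M["m01"]/M["m00"]),.08)[:2]-[.544,.006]
        if abs(np.hypot(*p)-.12)<.012: print(nm,M["m00"],np.hypot(*p).round(4),np.degrees(np.arctan2(p[1],p[0])).round(2))
```

```text
[0.54455513 0.00804098]
blue 0.1202 231.58
blue 0.1189 230.8
pin 0.099 164.11
pin 0.1 163.06
yel 59.5 0.1179 52.13
```

```bash
python3 -m handwheel '[[[-0.063,0.0016,0,0,0,-0.0667],[-0.063,0.0016,0,0,0,-0.0667],[-0.063,0.0016,0,0,0,-0.0667],[-0.063,0.0016,0,0,0,-0.0667],[-0.063,0.0016,0,0,0,-0.0667],[-0.063,0.0016,0,0,0,-0.0667],[-0.063,0.0016,0,0,0,-0.0667],[-0.063,0.0016,0,0,0,-0.0667]]]'
python3 pol.py
python3 -m handwheel '[[[-0.063,0.0016,0,0,0,-0.0667],[-0.063,0.0016,0,0,0,-0.0667],[-0.063,0.0016,0,0,0,-0.0667],[-0.063,0.0016,0,0,0,-0.0667],[-0.063,0.0016,0,0,0,-0.0667],[-0.063,0.0016,0,0,0,-0.0667],[-0.063,0.0016,0,0,0,-0.0667],[-0.063,0.0016,0,0,0,-0.0667]]]'
python3 pol.py
python3 -m handwheel '[[[-0.053,0.0013,0,0,0,-0.0556],[-0.053,0.0013,0,0,0,-0.0556],[-0.053,0.0013,0,0,0,-0.0556],[-0.042,0.001,0,0,0,-0.0444],[-0.042,0.001,0,0,0,-0.0444],[-0.042,0.001,0,0,0,-0.0444],[0,0,0,0,0,0]]]'
python3 pol.py
python3 - <<'E'
from h import *
s=monitor.get_state()
d=optics.get_image("top");c=optics.get_image("scene")
a=cv2.resize(d["img"][180:305,220:405],(740,500),interpolation=cv2.INTER_CUBIC)
b=cv2.resize(c["img"][205:335,260:460],(800,520),interpolation=cv2.INTER_CUBIC)
cv2.imwrite("pics/t3.png",a);cv2.imwrite("pics/s3.png",b)
E
```

```text
t: 8.65
position: [0.5384, -0.0545, 0.1459]
tool_rot: [-0.002, 0.043, 0.999, -0.001]
ft_force: [-5.3, -3.9, 1.6]
gripper_width: 0.0006
gripper_force: 2.7
t 8.65 z 0.1459 r 0.0608 ang 263.75 psi+180 265.12 F tool [ 4.942 -4.294 -1.536]
t: 9.45
position: [0.5641, -0.0522, 0.146]
tool_rot: [-0.001, -0.166, 0.986, -0.002]
ft_force: [-1.5, -6.4, -1.6]
gripper_width: 0.0005
gripper_force: 2.8
t 9.45 z 0.146 r 0.0613 ang 288.18 psi+180 289.12 F tool [ 3.546 -5.565  1.658]
t: 10.15
position: [0.5776, -0.0454, 0.1463]
tool_rot: [0.0, -0.28, 0.96, -0.001]
ft_force: [-1.2, -4.5, -1.5]
gripper_width: 0.0
gripper_force: 2.1
t 10.15 z 0.1463 r 0.0609 ang 302.39 psi+180 302.5 F tool [ 3.435 -3.159  1.53 ]
```

View pics/s3.png

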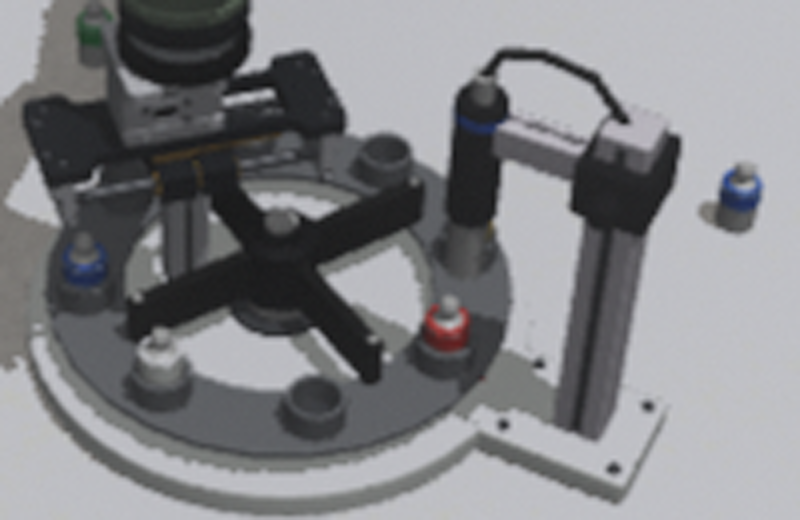

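Scene crop: the red ball is at (450,302), just short of the nose (bottom centre about (467,272)). The nut is at (281,219). The four lug screws at (504,425), (613,467), (648,405) and (539,362) give the head's bearing independently.

```bash
python3 - <<'E'
from h import *
D=optics.get_image("scene");T=optics.get_image("top")
S=lambda x,y:(x/4+260-.375,y/4+205-.375)
U=lambda x,y:(x/4+220-.375,y/4+180-.375)
def pol(d,f,c,p,z,n):
    h=at(d,f(*c),.09)[:2];e=at(d,f(*p),z)[:2]-h;print(n,np.hypot(*e).round(4),np.degrees(np.arctan2(e[1],e[0])).round(2))
c=(281,219)
pol(D,S,c,(450,302),.0885,"red")
for p in[(504,425),(613,467),(648,405),(539,362),(576,414.7)]:pol(D,S,c,p,.02,"screw")
pol(D,S,c,(468,272),.106,"nose");pol(D,S,c,(485,92),.235,"reader")
pol(D,S,c,(163,337),.0885,"white");pol(D,S,c,(84,243),.0885,"blue")
for p,z in[((59,208),.02),((152,231),.02),((192,120),.235)]:pol(T,U,(382,232),p,z,"top")
hsv=cv2.cvtColor(T["img"],cv2.COLOR_BGR2HSV);m=cv2.inRange(hsv,(0,130,60),(8,255,255))|cv2.inRange(hsv,(172,130,60),(180,255,255))
for k in cv2.findContours(m,0,1)[0]:
    x,y,w,h=cv2.boundingRect(k)
    if 220<x<405 and 180<y<305:
        M=cv2.moments((m*0)[y:y+h,x:x+w]|m[y:y+h,x:x+w],True);q=(x+M["m10"]/M["m00"],y+M["m01"]/M["m00"]);e=at(T,q,.075)[:2]-[.5431,.0061];print("topred",q,np.hypot(*e),np.degrees(np.arctan2(e[1],e[0])))
E
cp pics/t3.png /tmp/
```

```text
red 0.1192 70.66
screw 0.1673 67.88
screw 0.2351 70.76
screw 0.2363 84.33
screw 0.1664 87.72
screw 0.1995 77.54
nose 0.1235 75.98
reader 0.1194 79.35
white 0.1199 -19.49
blue 0.12 -64.45
top 0.2354 83.89
top 0.1664 86.31
top 0.1202 74.94
topred (276.5, 228.0) 0.11121568041607156 76.12928430706434
topred (278.90909090909093, 224.1818181818182) 0.10872831161577187 69.64580560579337
topred (277.6, 219.4) 0.11810517771763035 64.21405196229198
```

View pics/t3.png

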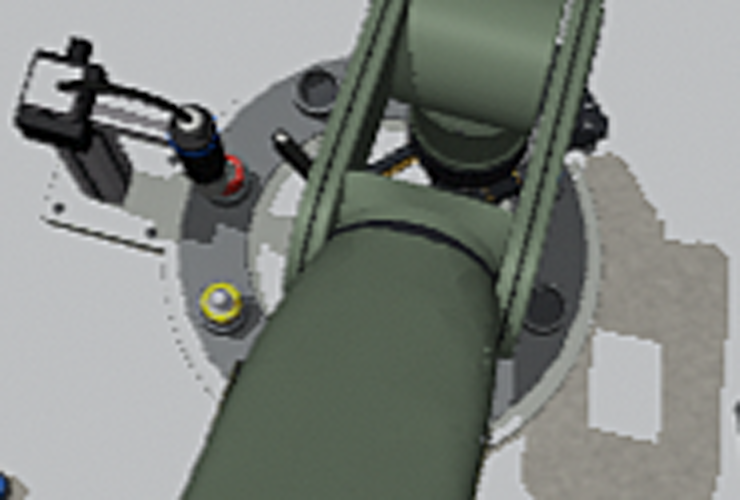

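Both views put red at about 70.6°. The lug screws, post and nose put the head at about 76.9°, so about 6.3° remains. I'll push that slowly and check again.

```bash
python3 -m handwheel '[[[-0.032,0.0006,0,0,0,-0.0333],[-0.032,0.0006,0,0,0,-0.0333],[-0.032,0.0006,0,0,0,-0.0333],[-0.032,0.0006,0,0,0,-0.0333],[0,0,0,0,0,0],[0,0,0,0,0,0]]]'
python3 pol.py
python3 - <<'E'
from h import *
c=optics.get_image("scene");w=optics.get_image("wrist")
cv2.imwrite("pics/s4.png",cv2.resize(c["img"][205:335,260:460],(800,520),interpolation=cv2.INTER_CUBIC))
S=lambda u:((u[0]-260+.375)*4,(u[1]-205+.375)*4)
h=at(c,(281/4+260-.375,219/4+205-.375),.09)[:2]
for a in(70.66,75,76,77,78,79):
    r=np.radians(a);p=h+.12*np.array([np.cos(r),np.sin(r)]);print(a,*[np.round(S(proj(c,(*p,z))),1) for z in(.0885,.106,.235)])
E
```

```text
t: 10.95
position: [0.5828, -0.0412, 0.1464]
tool_rot: [0.0, -0.329, 0.944, -0.001]
ft_force: [0.2, -6.7, -0.7]
gripper_width: 0.0003
gripper_force: 2.2
t 10.95 z 0.1464 r 0.0605 ang 308.71 psi+180 308.46 F tool [ 4.045 -5.381  0.662]
70.66 [451.2 302.6] [453.5 281.2] [471.3 110.7]
75 [458.7 293.4] [461. 272.] [479.3 101.7]
76 [460.2 291.2] [462.5 269.8] [480.9  99.6]
77 [461.7 289. ] [464.  267.6] [482.5  97.4]
78 [463.2 286.8] [465.5 265.4] [484.   95.2]
79 [464.5 284.6] [466.9 263.2] [485.5  93.1]
```

View pics/s4.png

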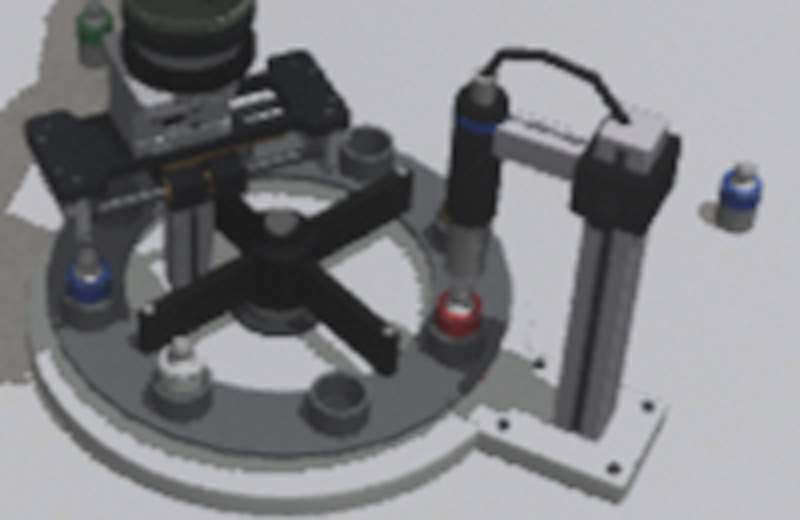

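The red ball is now at about (461,289), where 76.5–77° is predicted, under a nose centred near x = 465. A numeric check of the reader axis against the capsule axis in image columns follows.

Run:
```python
from h import *
c=optics.get_image("scene");g=c["img"].astype(int)
for y in (240,245,250,255,262,265,268): print(y,g[y,368:388].mean(1).astype(int))
m=(g[...,2]-g[...,1]>50)&(g[...,2]-g[...,0]>50);m[:270]=0;m[:,:360]=0;m[300:]=0;m[:,390:]=0
ys,xs=np.nonzero(m);print("red cols",xs.min(),xs.max(),xs.mean(),ys.mean())
h=at(c,(281/4+260-.375,219/4+205-.375),.09)[:2]
for a in(75,76,77,78,79,80):
    r=np.radians(a);p=h+.12*np.array([np.cos(r),np.sin(r)]);print(a,*[np.round(proj(c,(*p,z)),2) for z in(.072,.106,.13,.16,.2)])
```

```text
240 [189 190 190 191 141  47  33  33  33  35  36  36  37  36  38  68  87  86
  87  88]
245 [189 189 190 167 102  35  34  34  34  35  35  36  35  36  36  37  34  96
 149 160]
250 [ 97  96  97  74  37  34  34  35  35  36  34  35  34  36  34  35  47 143
 190 191]
255 [ 97  96  78  47  33  34  34  33  32  33  34  35  34  34  34  35 125 184
 191 192]
262 [ 49  50  64  65  59  63  64  66  64  61  63  65  63  63  86 154 190 189
 190 192]
265 [ 52  45  48  52  61  65  71  71  75  84  87  84  73  64  80  97 108 159
 190 192]
268 [ 89  82  74  58  62  68  72  76  80  84  88  80  67  78  94  96  97 113
 164 191]
red cols 370 379 373.35 283.6
75 [373.76 282.92] [374.86 272.62] [375.67 265.14] [376.7  255.51] [378.14 242.19]
76 [374.15 282.37] [375.26 272.08] [376.07 264.59] [377.11 254.97] [378.54 241.65]
77 [374.52 281.82] [375.63 271.53] [376.45 264.05] [377.49 254.43] [378.94 241.11]
78 [374.87 281.27] [376.   270.98] [376.81 263.5 ] [377.86 253.88] [379.31 240.57]
79 [375.22 280.71] [376.34 270.43] [377.16 262.94] [378.22 253.33] [379.67 240.02]
80 [375.54 280.15] [376.67 269.87] [377.5  262.39] [378.56 252.77] [380.02 239.47]
```

The reader's column centre (378.0 at row 250) fits a head at 77°, and the red capsule reads 76.5–77°, so it is aligned to about 1 mm. Now I back off the spoke gently, rise, and unwind the wrist.

```bash
python3 -m handwheel '[[[0.06,0,0,0,0,0],[0.08,0,0,0,0,0],[0.1,0,0,0,0,0],[0.1,0,0,0,0,0],[0,0,0,0,0,0],[0,0,-0.3,0,0,0],[0,0,-0.6,0,0,0],[0,0,-0.6,0,0,0]]]'
python3 pol.py
python3 -m handwheel '[[[0,0,-0.7,0,0,0],[0,0,-0.7,0,0,0],[0,0,-0.7,0,0,0],[0,0,-0.4,0,0,0],[0,0,0,0,0,0.18],[0,0,0,0,0,0.18],[0,0,0,0,0,0.18],[0,0,0,0,0,0.18]]]'
python3 -m handwheel '[[[0,0,0,0,0,0.18],[0,0,0,0,0,0.18],[0,0,0,0,0,0.18],[0,0,0,0,0,0.18],[0,0,0,0,0,0]]]'
python3 go.py 0.385 -0.3265 0.25 63
```

```text
t: 11.9
position: [0.569, -0.0509, 0.2225]
tool_rot: [-0.0, -0.33, 0.944, 0.0]
ft_force: [0.5, 0.2, 0.8]
gripper_width: 0.0004
gripper_force: 0.0
t 11.9 z 0.2225 r 0.0617 ang 292.85 psi+180 308.51 F tool [-0.487 -0.162 -0.809]
t: 12.7
position: [0.5692, -0.0508, 0.3477]
tool_rot: [0.001, -0.05, 0.999, -0.0]
ft_force: [-0.5, -0.1, 0.5]
gripper_width: 0.0007
gripper_force: 0.0
t: 13.2
position: [0.5692, -0.0509, 0.3475]
tool_rot: [0.001, 0.227, 0.974, 0.0]
ft_force: [0.1, -0.7, 0.6]
gripper_width: 0.0002
gripper_force: 0.0
t 13.2 pos [ 0.5692 -0.0509  0.3475] psi 63.73699808847786 zaxis [ 0.0016 -0.0001 -1.    ] F [ 0.1365 -0.6582  0.6443] w 0.00022937584022835627 q [-0.2406  0.167   1.4951  0.0002  1.4779 -1.3531]
shift units [ 0.8678 -6.5753  1.9442] turn about tool z units 0.01637773529950803
```

```bash
python3 -m handwheel '[[[0.11,-0.82,0,0,0,0],[0.11,-0.82,0,0,0,0],[0.11,-0.82,0,0,0,0],[0.11,-0.82,0,0,0,0],[0.11,-0.82,0,0,0,0],[0.11,-0.82,0,0,0,0],[0.11,-0.82,0,0,0,0],[0.1,-0.82,0,0,0,0]]]'
python3 -m handwheel '[[[0,0,0.6,0,0,0],[0,0,0.6,0,0,0],[0,0,0,0,0,0],[0,0,0,0,0,0],[0,0,0,0,0,0]]]'
python3 - <<'E'
from h import *
np.set_printoptions(precision=4,suppress=True)
s=monitor.get_state();w=optics.get_image("wrist");t=optics.get_image("top")
print("predicted key px",proj(w,(.385,-.3265,.067),s))
hsv=cv2.cvtColor(w["img"],cv2.COLOR_BGR2HSV);m=cv2.inRange(hsv,(45,120,50),(80,255,255))
k=max(cv2.findContours(m,0,1)[0],key=cv2.contourArea);M=cv2.moments(k);u=(M["m10"]/M["m00"],M["m01"]/M["m00"]);print(cv2.contourArea(k),cv2.boundingRect(k),u,at(w,u,.066,s),s["position"])
cv2.imwrite("pics/w5.png",w["img"]);T=t["img"];cv2.imwrite("pics/t5.png",cv2.resize(T[180:330,220:470],(750,450),interpolation=cv2.INTER_CUBIC))
# carousel angle from top yellow/blue
hs=cv2.cvtColor(T,cv2.COLOR_BGR2HSV)
for nm,lo,hi,a0 in(("blue",(105,120,60),(125,255,255),153.75),("yel",(22,120,80),(34,255,255),-26.6)):
    for c in cv2.findContours(cv2.inRange(hs,lo,hi),0,1)[0]:
        M=cv2.moments(c)
        if M["m00"]<4: continue
        p=at(t,(M["m10"]/M["m00"],M["m01"]/M["m00"]),.08)[:2]-[.5431,.0061]
        if abs(np.hypot(*p)-.12)<.012:print(nm,np.hypot(*p),(np.degrees(np.arctan2(p[1],p[0]))-a0)%360)
E
```

```text
t: 14.0
position: [0.3838, -0.327, 0.3472]
tool_rot: [0.001, 0.226, 0.974, -0.0]
ft_force: [-0.2, 0.4, -0.1]
gripper_width: 0.0003
gripper_force: 0.0
t: 14.5
position: [0.3858, -0.3264, 0.2883]
tool_rot: [0.001, 0.227, 0.974, -0.001]
ft_force: [-0.3, -0.2, -0.1]
gripper_width: 0.0001
gripper_force: 0.0
predicted key px (np.float64(312.28561261596315), np.float64(234.26861457418514))
665.5 (298, 218, 30, 30) (312.38417230152766, 232.69947407963937) [ 0.3839 -0.3259  0.066 ] [ 0.3858 -0.3264  0.2883]
blue 0.1195920631284459 146.93846865798594
yel 0.11855554178300454 148.69827226977142
```

View pics/t5.png

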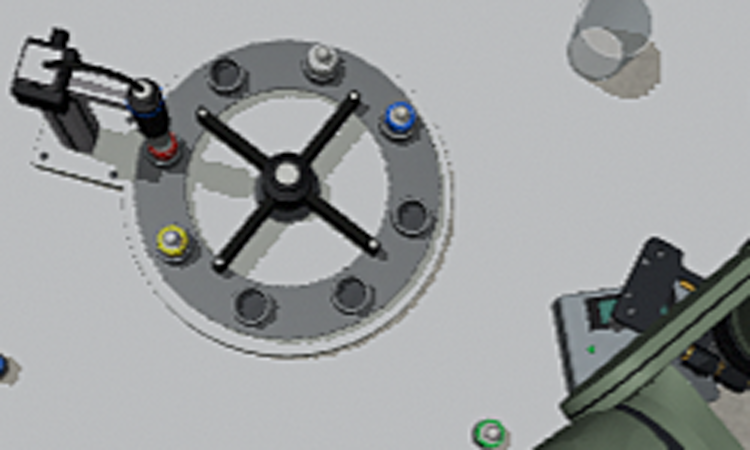

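The top crop shows red under the reader at (165,150), all four capsules standing and the carousel left at about +147.8°. The wrist image puts the key within 2 mm of the fingertip axis. Going down to just above the key.

```bash
python3 -m handwheel '[[[0,0,0.5,0,0,0],[0,0,0.6,0,0,0],[0,0,0.6,0,0,0],[0,0,0.4,0,0,0],[0,0,0.2,0,0,0],[0,0,0,0,0,0],[0,0,0,0,0,0],[0,0,0,0,0,0]]]'
python3 go.py 0.3845 -0.326 0.159 63
```

```text
t: 15.4
position: [0.3857, -0.3267, 0.1729]
tool_rot: [0.001, 0.227, 0.974, -0.001]
ft_force: [-0.6, 1.1, -0.2]
gripper_width: 0.0007
gripper_force: 0.0
t 15.4 pos [ 0.3857 -0.3267  0.1729] psi 63.72756831572578 zaxis [ 0.0022 -0.0026 -1.    ] F [-0.5751  1.106  -0.2176] w 0.000664178605889452 q [-0.8741  0.2093  1.8317 -0.      1.0972 -1.9864]
shift units [0.0293 0.0029 0.2775] turn about tool z units 0.01616818479390629
```

```bash
python3 -m handwheel '[[[0,0,0.06,0,0,0],[0,0,0.06,0,0,0],[0,0,0.04,0,0,0],[0,0,0.04,0,0,0],[0,0,0.04,0,0,0],[0,0,0.03,0,0,0],[0,0,0,0,0,0],[0,0,0,0,0,0]]]'
python3 go.py 0.3845 -0.326 0.158 63
```

```text
t: 16.2
position: [0.385, -0.3261, 0.1584]
tool_rot: [0.0, 0.227, 0.974, -0.0]
ft_force: [-0.9, 1.7, 7.3]
gripper_width: 0.0006
gripper_force: 3.5
t 16.2 pos [ 0.385  -0.3261  0.1584] psi 63.714531027248995 zaxis [ 0.0003 -0.0005 -1.    ] F [-0.944   1.6926  7.3471] w 0.0005987898093588714 q [-0.8743  0.2308  1.8412 -0.0001  1.0691 -1.9863]
shift units [ 0.0106 -0.003   0.0086] turn about tool z units 0.01587846727219989
```

```bash
python3 -m handwheel '[[[0,0,0.02,0,0,0],[0,0,0,0,0,0],[0,0,0,0,0,0]]]'
python3 -m handwheel '[[[0,0,-0.1,0,0,0],[0,0,-0.2,0,0,0],[0,0,-0.5,0,0,0],[0,0,-0.8,0,0,0],[0,0,-0.8,0,0,0],[0,0,-0.5,0,0,0],[0,0,0,0,0,0],[0,0,0,0,0,0]]]'
python3 - <<'E'
from h import *
c=optics.get_image("scene");t=optics.get_image("top")
a=cv2.resize(c["img"][190:335,190:460],(800,430),interpolation=cv2.INTER_CUBIC);cv2.imwrite("pics/s6.png",a)
hs=cv2.cvtColor(t["img"],cv2.COLOR_BGR2HSV)
for nm,lo,hi,a0 in(("blue",(105,120,60),(125,255,255),153.75),("yel",(22,120,80),(34,255,255),-26.6)):
    for k in cv2.findContours(cv2.inRange(hs,lo,hi),0,1)[0]:
        M=cv2.moments(k)
        if M["m00"]<4: continue
        p=at(t,(M["m10"]/M["m00"],M["m01"]/M["m00"]),.08)[:2]-[.5431,.0061]
        if abs(np.hypot(*p)-.12)<.012:print(nm,(np.degrees(np.arctan2(p[1],p[0]))-a0)%360)
E
```

```text
t: 16.5
position: [0.3851, -0.3261, 0.1583]
tool_rot: [0.0, 0.227, 0.974, -0.0]
ft_force: [-2.8, 2.4, 13.7]
gripper_width: 0.0005
gripper_force: 6.3
t: 17.3
position: [0.3847, -0.3256, 0.3014]
tool_rot: [-0.0, 0.227, 0.974, 0.0]
ft_force: [0.2, 0.4, -0.2]
gripper_width: 0.0003
gripper_force: 0.0
blue 146.99389913440393
yel 148.69827226977142
```

View pics/s6.png

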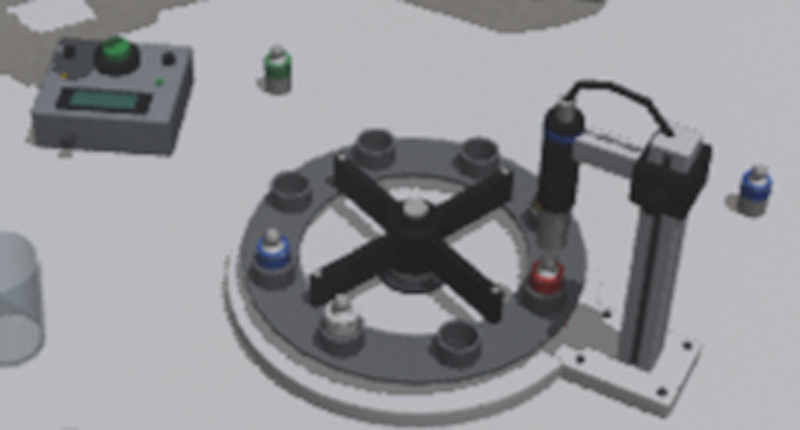

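The key bottomed out: force rose to 13.7 N with no further travel. It is now released. The picture shows red at (547,275) under the nose at (552,235), the key up at (117,50) and all capsules standing. Handing in.

```bash
python3 -c "from workcell import job;print(job.close_job())"
```

```text
the job is handed in; nothing more can be done
None
```

The carousel was turned about 148° counter-clockwise so the red-banded capsule stands under the reading head (within roughly 1–2 mm by camera), the start key was pressed fully down and released, and the job is handed in; no verdict was returned.

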